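Flip the target leaf and lock the height adjuster

ROBOT

A 6-joint arm with a two-finger parallel gripper is mounted at the origin on the work surface. World frame = base frame: x ahead of the robot, y to its left, z up, the work surface at z = 0. Lengths are in m, angles in degrees, forces in N, time in s.
With the tool pointing down it reaches from about 0.35 to 0.875 m from the base axis. Payload 4.2 kg.
Tool frame: the origin (TCP) lies on the centre line of the jaws, within the pads' length; the fingertips stand 19 mm ahead of it and the grasp point (between the pads) is the TCP; x points along the fingers, y is the direction in which the jaws open and shut, and the axes are right-handed (so a half turn about x gives the same grasp; the last joint's range is limited). The gripper opens to 87 mm and grips with 3 to 60 N. Pads are 19 mm wide; open, the fingers measure 117 mm over their backs; the gripper's body (75 mm by 190 mm) begins 51 mm behind the grasp point.
Start: joints at [-56.918, 22.042, 0.453, 0, -68.411, -14.817], TCP at [0.196, -0.593, 0.242] pointing down, gripper open.
Joint ranges: [-179.83, 179.83], [-69.29, 118.12], [-61.27, 80.66], [-181.25, 117.63], [-171.15, -9.14], [-177.46, 177.46]. Speed limits (degrees/s): [159.86, 159.86, 180, 180, 180, 180].

INTERFACE

Orientations are given as a 3x3 rotation matrix whose columns are the frame's x, y, z axes.
In Python, from station import r, viewer, job, spotter gives the robot as it stands.
- The arm moves only by the tool play_rows, never from a script. Its argument "commands" is a list of rows, each an object of numbers: "fingers": the gripper command: -1 is fully open, 1 is shut, values between are in proportion; "tx", "ty", "tz": the shift along the tool's x, y, z normalised to -1 to 1, where 1 is 750 mm; "ax", "ay", "az": the turn, a rotation vector about the tool's x, y, z normalised to -1 to 1, where 1 is pi rad. In form: [{"fingers": .., "tx": .., "ty": .., "tz": .., "ax": .., "ay": .., "az": ..}, ...]. A call has 1 to 5 rows; each row is the pose to reach, as a shift and turn from the pose commanded when the call began, along the tool's axes at that moment, turning the shorter way round; what a row does not reach only later rows make up. A row lasts 1/12 s, in which the tool goes at most 41.7 mm and 7.16 degrees, less where a joint would pass 70% of its speed; a pose out of reach is approached as far as the arm can. A call with a number of a shift or a turn outside -1 to 1 is refused whole. A call with a gripper value outside its range is refused whole. The fingers move at their own pace and stop on an object; the grip force is fixed at half the most. Time passes only in rows, so rows that repeat a pose let the fingers close. It gives the time, the measured TCP pose, the force and the opening at its end, in the units of the state.
- r.sense(): the state, without advancing time (a new reading comes with each control period).
- viewer.capture(name): name is "side" or "top"; returns a dict with "image" (384x512x3 uint8, red, green, blue), "fx", "fy", "cx", "cy" (pixels), "R" (3x3) and "t" (3): a world point X has camera coordinates R X + t. Camera axes: x right, y down, z forward; pixel columns grow to the right and rows downward; lengths in m; the calibration is good to about 2 mm. A picture is of the moment at which its call begins. There is no depth.
- job.finish_job(): hands the job in, once; it reports no verdict.
Trained networks look in a picture, given as the dict that the camera call returned (one of the last four; its "shot" number tells which), for a name from the list of things; names that differ only in an ending like _2 or _b are one class to them, and where a whole thing is asked for, a point or a joint stands for the part that bears it (a point fixed in the world has none). Each returns a list of dicts, best first, with "score" (0 to 1); they miss things now and then, are a little off and sometimes report something else, mostly with a low value. They report only what shows in the picture. A call takes as long as a camera call.
- spotter.find_in(name, picture): "uv" ([column, row] in pixels, amid what is visible of it).
- spotter.silhouettes(name, picture): "region" (384x512 bool, what is visible of it) and "uv" ([column, row] in pixels, amid what is visible of it).
The state is a dict: "time_s": time; "joints": joint angles; "joint_velocities": joint speeds; "effort": joint torques, N m; "tcp_pos": TCP position; "ee_rot": TCP orientation; "wrist_force": force on the tool from outside, world axes, zero at the start; "moment": the same for the moment, N m; "gripper_width": opening from 0.0 (shut) to 1.0 (fully open).
Only numpy, scipy, OpenCV 4.12 (cv2) and the standard library are available. Lean on these libraries where they do the work, as an engineer would, in place of code of your own. Each camera call takes 0.05 s, during which the arm holds its last target. There are 200 camera calls.

TASK

On the inspection fixture, first flip the hinged target leaf right over, without slamming it, so that it lies flat on its two rest pins with the ringed target face up. Then run the jam nut clockwise all the way down against its block by pushing its bars round, and snug it with a firm push against the stop so that the height adjuster is locked. Do not turn the brass adjuster head above the nut, and leave the other things on the bench where they are.

Things in the scene. Friction and masses are not known exactly. Their poses are not given: they have to be found in the camera images.
- fixture: Inspection fixture, fixed: aluminium base plate 150 (x) x 300 (y) x 14 mm; origin: centre of its underside on the bench, z up. In its axes: dark steel adjuster block 52 x 52 mm, top 42 mm up, at y +80; hinge pillars 12 mm thick, 103 mm tall, at x +-52, y -36; rest pins 12 mm diameter, 93 mm tall, at x +-25, y -76. Two loose things under 15 mm tall lie on the plate.
- stud_foot (a point): Point on the axis of the adjuster screw (vertical, 16 mm diameter, fixed) where it leaves the top of the block, 42 mm above the bench. The jam nut turns about this axis; its underside meets the block here when it is home.
- nut_turn (a joint): Jam nut angle in rad over several turns: 0 = home on the block (hard stop), positive = unscrewed (counter-clockwise from above), 4 mm per turn. Starts 5.5 to 9.5. Turn it clockwise from above to run it down; needs about 0.06 N m, stays where left.
- jam_nut: Steel hex nut on the screw, 30 mm across flats, 14 mm high; origin on the axis at its underside, z up. Two round 8 mm bars stick out along its +x and -x, rising from 8 mm above the underside at 13 mm from the axis to 18 mm above at 52 mm, with 11 mm end balls. Once the leaf is flipped, a vertical finger can push a bar through full circles 38 mm from the axis.
- bar_tip (a point): Centre of the ball at the end of the nut's +x bar, 52 mm from the screw axis and 18 mm above the nut's underside. The opposite bar is the same.
- pointer_tip (a point): End of the pointer on the brass adjuster head (18 mm diameter, 64 to 73 mm above the bench) on top of the screw; 14 mm from the screw axis. The head turns easily if touched and must not be turned.
- leaf (a joint): Angle of the target leaf about its hinge in rad: 0 = lying level towards the nut, covering part of the nut's circle, target face down; 1.57 = upright; 3.14 = flipped over, flat on the rest pins, target face up. Starts 0 to 0.3. Stiff hinge (about 0.11 N m): it stays where it is left.
- hinge_mid (a point): Middle of the leaf's hinge axis, 96 mm above the bench, 116 mm from the screw axis. The axis is level, along the fixture's x. At joint 0 the leaf points from here along the fixture's +y, at 3.14 along -y.
- leaf_tab (a point): Centre of the grip pin at the free end of the leaf: a steel cross pin 10 mm in diameter and 20 mm long, parallel to the hinge axis and 82 mm from it; pinched on its two ends it can swivel between the fingers. A neck 8 mm wide joins it to the leaf, an aluminium plate 80 mm (along the hinge) x 6 mm thick that ends 50 mm from the hinge axis. At the start nothing under the pin is higher than 74 mm above the bench.

How it is judged:
By the outcome, as a careful person would: the job done as asked, in the order asked, and still so for the second after the job is handed in, with the robot touching nothing.
It also fails if it takes over 64 s, if anything falls off the work surface, if the arm or the gripper's body presses on something with over 40 N, if the wrist force passes 120 N, or if a joint passes its speed limit or range.

## Working session

There is one attempt and no reset: what is moved stays moved. The work goes in short steps, Python scripts to look and compute and a tool call to move; the robot and the scene stay as the last step left them, time stands still between calls to the robot, and variables do not carry over. Pictures are saved under pics/ and viewed, about 8 in all and at most 12, crops included, and the job is handed in when it is done.

Besides the shell and the picture viewer there is one more tool, called as a command line: name --argument value ..., lists and objects as JSON in quotes. play_rows: Moves the arm, as the interface text tells. Its arguments: {"type":"object","properties":{"commands":{"type":"array"}},"required":["commands"]}

```bash
mkdir -p pics
cat > h.py <<'E'
import numpy as np, cv2
from station import r, viewer, job, spotter
def proj(c,X):
    X=np.atleast_2d(X); p=X@np.array(c["R"]).T+np.array(c["t"])
    return np.c_[c["fx"]*p[:,0]/p[:,2]+c["cx"], c["fy"]*p[:,1]/p[:,2]+c["cy"]]
def tri(c1,u1,c2,u2):
    P=[np.array([[c["fx"],0,c["cx"]],[0,c["fy"],c["cy"]],[0,0,1]])@np.c_[c["R"],c["t"]] for c in (c1,c2)]
    X=cv2.triangulatePoints(P[0],P[1],np.array(u1,float).reshape(2,1),np.array(u2,float).reshape(2,1))
    return (X[:3]/X[3]).ravel()
def ray(c,u,z):
    R=np.array(c["R"]);C=-R.T@np.array(c["t"])
    d=R.T@np.array([(u[0]-c["cx"])/c["fx"],(u[1]-c["cy"])/c["fy"],1]);return C+d*(z-C[2])/d[2]
def save(c,n,crop=None,s=1):
    im=c["image"][:,:,::-1]
    if crop: im=im[crop[1]:crop[3],crop[0]:crop[2]]
    cv2.imwrite("pics/"+n,cv2.resize(im,None,fx=s,fy=s,interpolation=cv2.INTER_CUBIC))
E
python3 - <<'E'
from h import *
a=viewer.capture("top");b=viewer.capture("side")
cv2.imwrite("pics/a.png",np.vstack([a["image"],b["image"]])[:,:,::-1])
im=np.hstack([a["image"],b["image"]])[:,:,::-1]; cv2.imwrite("pics/a.png",cv2.resize(im,(800,300)))
save(a,"top0.png",None,1.5);save(b,"side0.png",None,1.5)
for n in ["fixture","stud_foot","jam_nut","bar_tip","pointer_tip","hinge_mid","leaf_tab","leaf"]:
    for nm,c in(("top",a),("side",b)):
        try:print(n,nm,[(np.round(d["uv"],1).tolist(),round(d["score"],2)) for d in spotter.find_in(n,c)[:3]])
        except Exception as e:print(n,e)
for c in(a,b):print(c["fx"],c["cx"],c["cy"],np.round(c["R"],3).tolist(),np.round(-np.array(c["R"]).T@c["t"],3))
s=r.sense();print(s)
E
```

```text
fixture top [([255.3, 199.3], 0.77)]
fixture side [([199.1, 182.6], 0.64), ([242.9, 211.0], 0.6)]
stud_foot top [([255.1, 201.2], 0.64)]
stud_foot side [([245.5, 205.5], 0.84)]
jam_nut top [([215.7, 210.6], 0.81)]
jam_nut side [([198.5, 178.9], 0.67)]
bar_tip top [([214.0, 210.9], 0.64)]
bar_tip side [([197.4, 182.8], 0.66), ([246.2, 205.7], 0.32)]
pointer_tip top []
pointer_tip side [([247.1, 206.3], 0.65), ([197.2, 184.2], 0.47)]
hinge_mid top [([252.7, 197.1], 0.91), ([262.1, 197.9], 0.57)]
hinge_mid side [([244.6, 208.7], 0.86)]
leaf_tab top [([261.7, 197.6], 0.86)]
leaf_tab side [([240.4, 171.6], 0.85), ([197.1, 183.4], 0.34)]
leaf top [([260.1, 194.5], 0.73)]
leaf side [([246.6, 170.0], 0.69), ([244.8, 208.6], 0.62)]
380.9731053903315 261.1678832187754 190.82980757989543 [[0.024, -0.999, 0.027], [-0.996, -0.026, -0.082], [0.082, -0.025, -0.996]] [0.499 0.063 0.737]
380.73404324090603 255.48173754474942 186.81444749972152 [[0.684, -0.729, -0.007], [-0.484, -0.447, -0.753], [0.546, 0.518, -0.658]] [ 0.199 -0.31   0.502]
{'time_s': 0.9, 'joints': array([-5.69169561e+01,  2.20396492e+01,  4.51852062e-01, -9.40979584e-04,
       -6.84100112e+01, -1.48185414e+01]), 'joint_velocities': array([-0.11858297, -0.03959241, -0.08211536,  0.13482627, -0.09658872,
        0.0603489 ]), 'effort': array([-1.51375234e-04, -3.90452921e+01,  1.87620234e+01,  4.22424406e+00,
        1.55120669e-02, -2.51449728e-05]), 'tcp_pos': array([ 0.19591567, -0.59347275,  0.24156375]), 'ee_rot': array([[ 3.36755030e-05, -3.13398442e-01,  9.49621722e-01],
       [-2.37152901e-05,  9.49621722e-01,  3.13398442e-01],
       [-9.99999999e-01, -3.30744048e-05,  2.45466542e-05]]), 'wrist_force': array([0.18813474, 0.51128642, 0.59324475]), 'moment': array([ 0.05541847,  0.02161097, -0.04768898]), 'gripper_width': 0.9952002629486255}
```

View pics/top0.png

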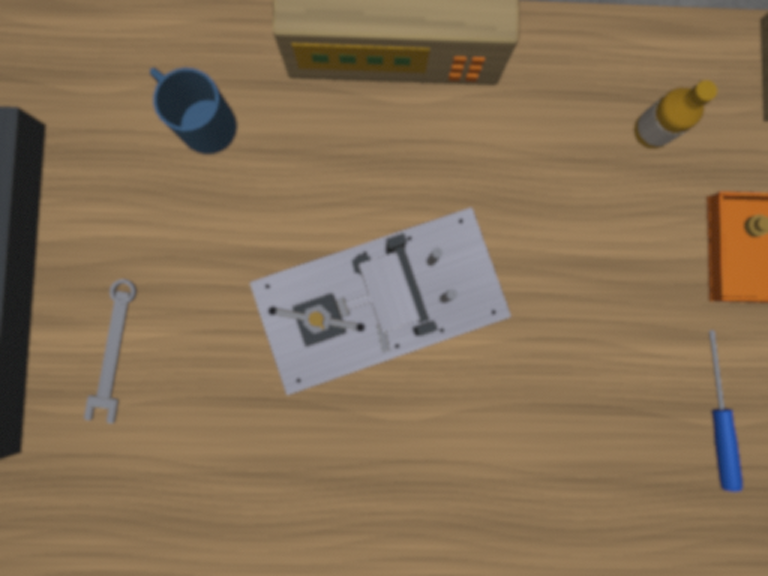

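View pics/side0.png

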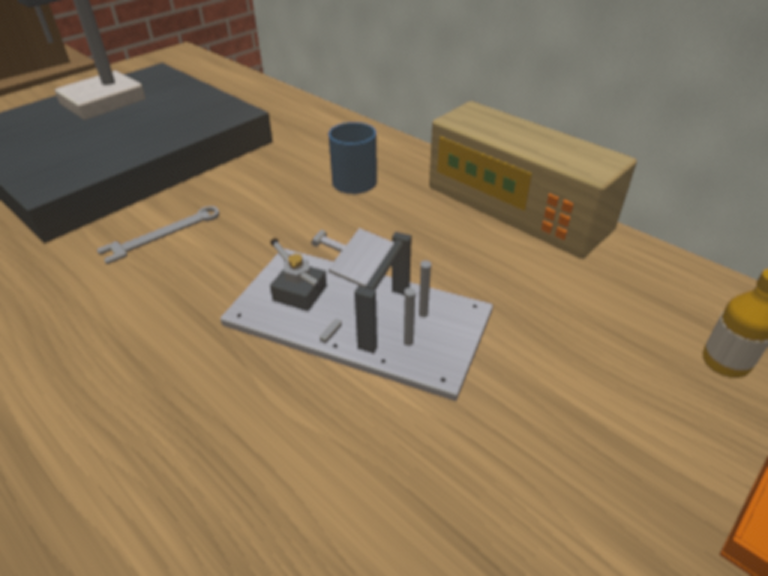

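The top view shows the fixture centred near (380,300), with the nut at (318,320), its bar balls at (272,311) and (361,327), and the leaf pin at about (345,307). In the side view the pin is at about (319,238) and the bar ball at (275,241). Next I fit the fixture pose.

```bash
cat >> h.py <<'E'
from scipy.optimize import least_squares
def fx2w(p,X):
    c,s=np.cos(p[2]),np.sin(p[2]); X=np.atleast_2d(X).astype(float)
    return np.c_[p[0]+c*X[:,0]-s*X[:,1],p[1]+s*X[:,0]+c*X[:,1],X[:,2]]
def tabL(q): return np.array([0,-.036+.082*np.cos(q),.096+.082*np.sin(q)])
E
python3 - <<'E'
from h import *
a=viewer.capture("top");b=viewer.capture("side")
T=.014
co=np.array([[.075,.15,T],[.075,-.15,T],[-.075,-.15,T],[-.075,.15,T]])
ut=np.array([[250,283],[472,208],[510,317],[287,394]])/1.5
us=np.array([[491,303],[457,397],[222,320]])/1.5
tb=np.array([[-.025,-.076,.093],[.025,-.076,.093]])
pt=np.array([[446,295],[431,254]])/1.5
ps=np.array([[410,289],[426,264]])/1.5
tabt=np.array([345,307])/1.5;tabs=np.array([319,239])/1.5
def f(p):
    e=[proj(a,fx2w(p,co))-ut,proj(b,fx2w(p,co[1:]))-us,proj(b,fx2w(p,tb))-ps,
       proj(b,fx2w(p,tabL(p[3])))-tabs]
    return np.vstack(e).ravel()
s=least_squares(f,[.5,.05,.32,.15],loss='soft_l1');p=s.x
print(p,np.round(s.fun.reshape(-1,2),1).tolist())
print("yaw",np.degrees(p[2]),"stud",fx2w(p,[0,.08,.042]),"tab",fx2w(p,tabL(p[3])),"hinge",fx2w(p,[0,-.036,.096]))
for z in(.064,.066,.068): # ball height
    for u in([272,311],[361,327]): print(z,ray(a,np.array(u)/1.5,z)-fx2w(p,[0,.08,z])[0])
np.save("p.npy",p)
for c,n in((a,"t"),(b,"s")):
    im=c["image"].copy()
    pts=np.vstack([fx2w(p,co),fx2w(p,tb),fx2w(p,tabL(p[3])),fx2w(p,[0,.08,.073]),fx2w(p,[[.052,-.036,.103],[-.052,-.036,.103]])])
    x0,y0=(150,120) if n=="t" else (130,130)
    im=cv2.resize(im[y0:y0+150,x0:x0+200],None,fx=4,fy=4,interpolation=cv2.INTER_CUBIC)
    for u in proj(c,pts): cv2.drawMarker(im,tuple(int(v) for v in (u+.5-[x0,y0])*4),(255,0,0),cv2.MARKER_CROSS,12,1)
    cv2.imwrite(f"pics/fit_{n}.png",im[:,:,::-1])
E
```

```text
[0.54121982 0.0579915  0.35672719 0.17959329] [[-0.5, -0.3], [0.0, -0.4], [1.1, 0.3], [-0.2, 1.4], [1.5, 0.3], [0.2, -1.9], [-1.9, -1.5], [0.1, 1.6], [-0.0, -0.2], [-0.1, -0.0]]
yaw 20.438962460864435 stud [[0.51328307 0.13295508 0.042     ]] tab [[0.52561675 0.09985973 0.11064761]] hinge [[0.55379136 0.02425789 0.096     ]]
0.064 [ 8.91789842e-03  5.27205628e-02 -5.55111512e-17]
0.064 [-7.26579078e-03 -5.19661328e-02 -5.55111512e-17]
0.066 [ 8.84970430e-03  5.23557667e-02 -5.55111512e-17]
0.066 [-7.28591770e-03 -5.20199988e-02 -5.55111512e-17]
0.068 [ 8.78151018e-03  5.19909706e-02 -5.55111512e-17]
0.068 [-7.30604462e-03 -5.20738648e-02 -5.55111512e-17]
```

View pics/fit_t.png

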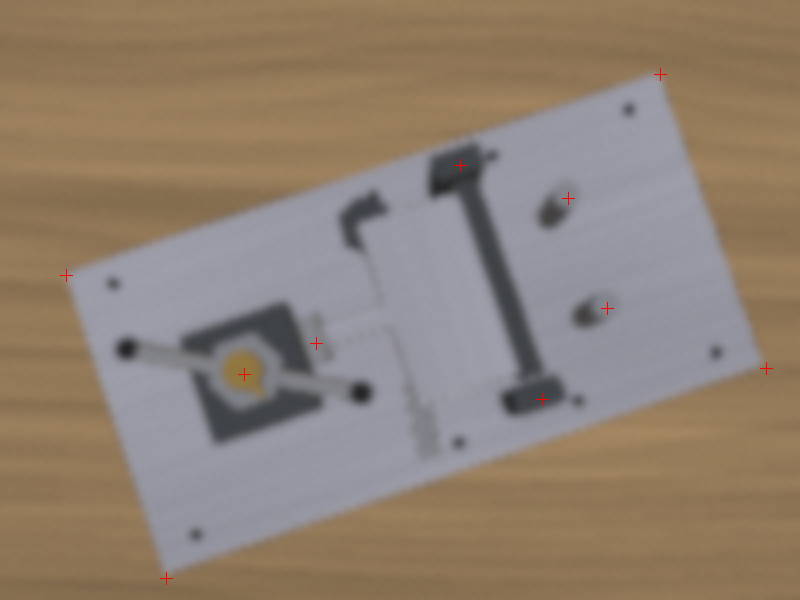

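View pics/fit_s.png

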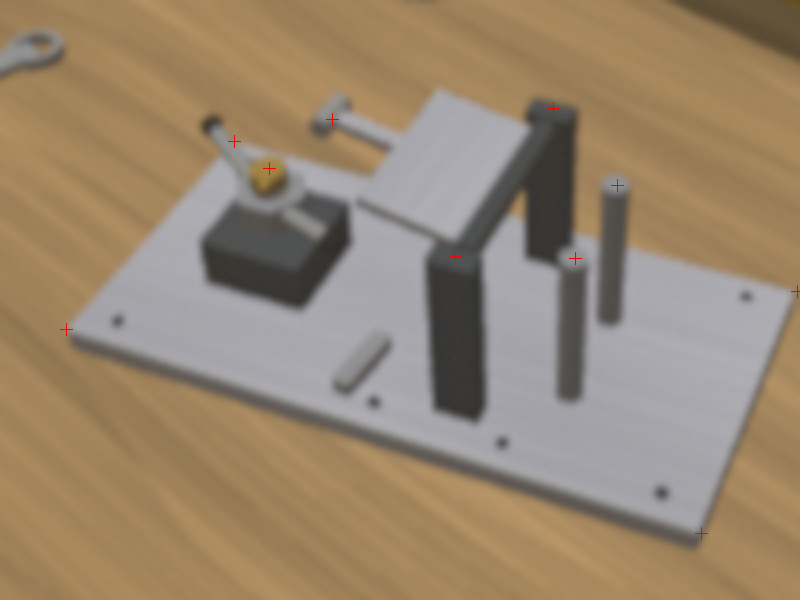

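play_rows --commands '[{"fingers": -1,"tx": 0.05,"ty": 0.74,"tz": 0.707,"ax": -0.512,"ay": 0,"az": 0},{"fingers": -1,"tx": 0.05,"ty": 0.74,"tz": 0.707,"ax": -0.512,"ay": 0,"az": 0},{"fingers": -1,"tx": 0.05,"ty": 0.74,"tz": 0.707,"ax": -0.512,"ay": 0,"az": 0},{"fingers": -1,"tx": 0.05,"ty": 0.74,"tz": 0.707,"ax": -0.512,"ay": 0,"az": 0},{"fingers": -1,"tx": 0.05,"ty": 0.74,"tz": 0.707,"ax": -0.512,"ay": 0,"az": 0}]'

```text
time_s: 1.42
tcp_pos: [0.2856, -0.404, 0.2314]
ee_rot: [[0.0, -0.813, 0.582], [-0.0, 0.582, 0.813], [-1.0, -0.0, -0.0]]
wrist_force: [1.6, -0.3, -0.0]
gripper_width: 0.997
```

```bash
cat >> h.py <<'E'
from scipy.spatial.transform import Rotation as Ro
def Rg(yaw): # tool down, y axis along fixture -x rotated by yaw
    y=np.array([-np.cos(yaw),-np.sin(yaw),0]);x=np.array([0,0,-1.]);return np.c_[x,y,np.cross(x,y)]
def plan(targets,R,fing,base=None):
    s=r.sense(); P0,R0=(s["tcp_pos"],s["ee_rot"]) if base is None else base
    import json
    rv=Ro.from_matrix(R0.T@R).as_rotvec()/np.pi
    rows=[]
    for t in targets:
        d=R0.T@(np.array(t)-P0)/.75
        rows.append(dict(zip(["fingers","tx","ty","tz","ax","ay","az"],[fing]+[round(float(v),4)+0 for v in np.r_[d,rv]])))
    print(json.dumps(rows)); print("from",np.round(P0,4),"to",np.round(targets[-1],4))
E
python3 - <<'E'
from h import *
p=np.load("p.npy");t=fx2w(p,tabL(p[3]))[0];plan([[t[0],t[1],.2]],Rg(p[2]),-1)
print(r.sense()["ee_rot"].round(3),r.sense()["time_s"])
E
```

```text
[{"fingers": -1, "tx": 0.0417, "ty": 0.1309, "tz": 0.7325, "ax": -0.3114, "ay": -0.0001, "az": 0.0001}]
from [ 0.2856 -0.404   0.2314] to [0.5256 0.0999 0.2   ]
[[ 0.    -0.813  0.582]
 [-0.     0.582  0.813]
 [-1.    -0.    -0.   ]] 1.4167
```

play_rows --commands '[{"fingers": -1,"tx": 0.0417,"ty": 0.1309,"tz": 0.7325,"ax": -0.3114,"ay": 0,"az": 0},{"fingers": -1,"tx": 0.0417,"ty": 0.1309,"tz": 0.7325,"ax": -0.3114,"ay": 0,"az": 0},{"fingers": -1,"tx": 0.0417,"ty": 0.1309,"tz": 0.7325,"ax": -0.3114,"ay": 0,"az": 0},{"fingers": -1,"tx": 0.0417,"ty": 0.1309,"tz": 0.7325,"ax": -0.3114,"ay": 0,"az": 0},{"fingers": -1,"tx": 0.0417,"ty": 0.1309,"tz": 0.7325,"ax": -0.3114,"ay": 0,"az": 0}]'

```text
time_s: 1.83
tcp_pos: [0.3762, -0.2164, 0.2201]
ee_rot: [[0.001, -1.0, -0.004], [-0.0, -0.004, 1.0], [-1.0, -0.001, -0.0]]
wrist_force: [1.3, -1.9, 0.3]
gripper_width: 0.994
```

Run:
```python
from h import *
p=np.load("p.npy");t=fx2w(p,tabL(p[3]))[0];plan([[t[0],t[1],.2]],Rg(p[2]),-1)
```

```text
[{"fingers": -1, "tx": 0.027, "ty": -0.2009, "tz": 0.4209, "ax": -0.1122, "ay": -0.0002, "az": 0.0004}]
from [ 0.3762 -0.2164  0.2201] to [0.5256 0.0999 0.2   ]
```

play_rows --commands '[{"fingers": -1,"tx": 0.027,"ty": -0.2009,"tz": 0.4209,"ax": -0.1122,"ay": 0,"az": 0},{"fingers": -1,"tx": 0.027,"ty": -0.2009,"tz": 0.4209,"ax": -0.1122,"ay": 0,"az": 0},{"fingers": -1,"tx": 0.027,"ty": -0.2009,"tz": 0.4209,"ax": -0.1122,"ay": 0,"az": 0},{"fingers": -1,"tx": 0.027,"ty": -0.2009,"tz": 0.4209,"ax": -0.1122,"ay": 0,"az": 0},{"fingers": -1,"tx": 0.027,"ty": -0.2009,"tz": 0.4209,"ax": -0.1122,"ay": 0,"az": 0}]'

```text
time_s: 2.25
tcp_pos: [0.4662, -0.0286, 0.2081]
ee_rot: [[0.001, -0.939, -0.344], [0.0, -0.344, 0.939], [-1.0, -0.001, -0.0]]
wrist_force: [1.0, -0.1, 0.2]
gripper_width: 0.999
```

Run:
```python
from h import *
p=np.load("p.npy");t=fx2w(p,tabL(p[3]))[0];plan([[t[0],t[1],.18]],Rg(p[2]),-1)
```

```text
[{"fingers": -1, "tx": 0.0376, "ty": -0.1332, "tz": 0.1335, "ax": -0.0017, "ay": -0.0001, "az": 0.0004}]
from [ 0.4662 -0.0286  0.2081] to [0.5256 0.0999 0.18  ]
```

play_rows --commands '[{"fingers": -1,"tx": 0.0376,"ty": -0.1332,"tz": 0.1335,"ax": -0.0017,"ay": 0,"az": 0},{"fingers": -1,"tx": 0.0376,"ty": -0.1332,"tz": 0.1335,"ax": -0.0017,"ay": 0,"az": 0},{"fingers": -1,"tx": 0.0376,"ty": -0.1332,"tz": 0.1335,"ax": -0.0017,"ay": 0,"az": 0},{"fingers": -0.4,"tx": 0.0376,"ty": -0.1332,"tz": 0.1335,"ax": -0.0017,"ay": 0,"az": 0},{"fingers": -0.2,"tx": 0.0376,"ty": -0.1332,"tz": 0.1335,"ax": -0.0017,"ay": 0,"az": 0}]'

```text
time_s: 2.67
tcp_pos: [0.5265, 0.1008, 0.1782]
ee_rot: [[-0.001, -0.936, -0.352], [-0.0, -0.352, 0.936], [-1.0, 0.001, -0.0]]
wrist_force: [-1.0, -0.4, -0.0]
gripper_width: 0.922
```

Run:
```python
from h import *
p=np.load("p.npy");t=fx2w(p,tabL(p[3]))[0];plan([t],Rg(p[2]),-.2)
b=viewer.capture("side");save(b,"near.png",(130,60,330,260),3)
print(r.sense()["tcp_pos"],r.sense()["gripper_width"],proj(b,np.vstack([t,r.sense()["tcp_pos"]])))
```

```text
[{"fingers": -0.2, "tx": 0.0901, "ty": 0.0014, "tz": -0.0008, "ax": 0.001, "ay": -0.0001, "az": -0.0002}]
from [0.5265 0.1008 0.1782] to [0.5256 0.0999 0.1106]
[0.52539586 0.09902182 0.17864598] 0.8821768430275219 [[212.56615436 159.32274798]
 [209.33533103 125.24321846]]
```

View pics/near.png

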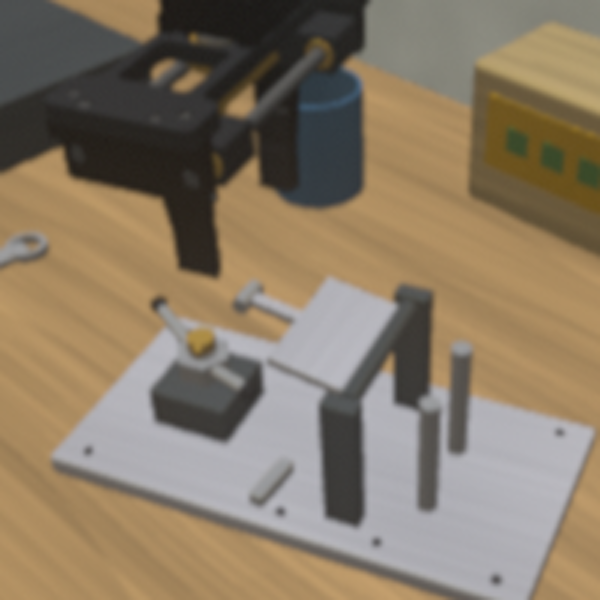

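The gripper is squarely above the leaf pin, which is at crop (248,297), so I descend and pinch it.

play_rows --commands '[{"fingers": -0.2,"tx": 0.045,"ty": 0,"tz": 0,"ax": 0,"ay": 0,"az": 0},{"fingers": -0.2,"tx": 0.09,"ty": 0,"tz": 0,"ax": 0,"ay": 0,"az": 0},{"fingers": 0.2,"tx": 0.09,"ty": 0,"tz": 0,"ax": 0,"ay": 0,"az": 0},{"fingers": 1,"tx": 0.09,"ty": 0,"tz": 0,"ax": 0,"ay": 0,"az": 0},{"fingers": 1,"tx": 0.09,"ty": 0,"tz": 0,"ax": 0,"ay": 0,"az": 0}]'

```text
time_s: 3.13
tcp_pos: [0.5262, 0.0971, 0.1139]
ee_rot: [[0.003, -0.937, -0.348], [0.0, -0.348, 0.937], [-1.0, -0.003, -0.001]]
wrist_force: [0.0, -1.0, 0.4]
gripper_width: 0.51
```

play_rows --commands '[{"fingers": 1,"tx": 0,"ty": 0,"tz": 0,"ax": 0,"ay": 0,"az": 0},{"fingers": 1,"tx": 0,"ty": 0,"tz": 0,"ax": 0,"ay": 0,"az": 0},{"fingers": 1,"tx": 0,"ty": 0,"tz": 0,"ax": 0,"ay": 0,"az": 0},{"fingers": 1,"tx": 0,"ty": 0,"tz": 0,"ax": 0,"ay": 0,"az": 0},{"fingers": 1,"tx": 0,"ty": 0,"tz": 0,"ax": 0,"ay": 0,"az": 0}]'

```text
time_s: 3.55
tcp_pos: [0.5268, 0.0982, 0.1132]
ee_rot: [[0.004, -0.937, -0.349], [0.001, -0.349, 0.937], [-1.0, -0.005, -0.0]]
wrist_force: [2.2, 0.6, 1.0]
gripper_width: 0.219
```

Run:
```python
from h import *
p=np.load("p.npy");s=r.sense();print(s["gripper_width"],s["tcp_pos"],s["wrist_force"])
b=viewer.capture("side");save(b,"grip.png",(130,60,330,260),3)
q=np.linspace(p[3],np.pi,17)
pts=fx2w(p,np.array([tabL(v) for v in q[1:6]]));t0=fx2w(p,tabL(p[3]))[0]
plan(pts,Rg(p[2]),1,(t0,Rg(p[2])))
```

```text
0.2188181266881529 [0.52678733 0.09819333 0.11324417] [2.2186898  0.59786218 0.95357092]
[{"fingers": 1, "tx": -0.0195, "ty": 0.0, "tz": -0.0054, "ax": 0.0, "ay": 0.0, "az": 0.0}, {"fingers": 1, "tx": -0.0376, "ty": 0.0, "tz": -0.0144, "ax": 0.0, "ay": 0.0, "az": 0.0}, {"fingers": 1, "tx": -0.0538, "ty": 0.0, "tz": -0.0265, "ax": 0.0, "ay": 0.0, "az": 0.0}, {"fingers": 1, "tx": -0.0675, "ty": 0.0, "tz": -0.0413, "ax": 0.0, "ay": 0.0, "az": 0.0}, {"fingers": 1, "tx": -0.0782, "ty": 0.0, "tz": -0.0585, "ax": 0.0, "ay": 0.0, "az": 0.0}]
from [0.5256 0.0999 0.1106] to [0.5409 0.0588 0.1693]
```

View pics/grip.png

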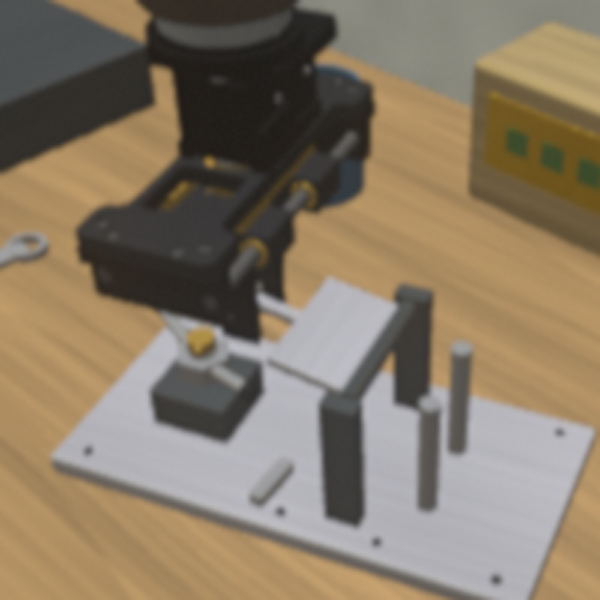

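Opening is 19 mm, so the pin is held on its ends. Now I swing it along the arc.

play_rows --commands '[{"fingers": 1,"tx": -0.0195,"ty": 0.0,"tz": -0.0054,"ax": 0.0,"ay": 0.0,"az": 0.0},{"fingers": 1,"tx": -0.0376,"ty": 0.0,"tz": -0.0144,"ax": 0.0,"ay": 0.0,"az": 0.0},{"fingers": 1,"tx": -0.0538,"ty": 0.0,"tz": -0.0265,"ax": 0.0,"ay": 0.0,"az": 0.0},{"fingers": 1,"tx": -0.0675,"ty": 0.0,"tz": -0.0413,"ax": 0.0,"ay": 0.0,"az": 0.0},{"fingers": 1,"tx": -0.0782,"ty": 0.0,"tz": -0.0585,"ax": 0.0,"ay": 0.0,"az": 0.0}]'

```text
time_s: 4.02
tcp_pos: [0.5418, 0.0576, 0.1713]
ee_rot: [[0.004, -0.937, -0.349], [0.003, -0.349, 0.937], [-1.0, -0.004, 0.001]]
wrist_force: [5.3, 2.2, -7.4]
gripper_width: 0.22
```

Run:
```python
from h import *
p=np.load("p.npy");s=r.sense();print(s["gripper_width"],s["tcp_pos"],s["wrist_force"])
q=np.r_[np.linspace(p[3],np.pi,17)[5:12],2.38,2.52,2.66,2.79,2.91,3.01,3.08,3.12,3.15,3.17]
P=fx2w(p,np.array([tabL(v) for v in q]))
for k in(0,5,10): plan(P[k+1:k+6],Rg(p[2]),1,(P[k],Rg(p[2])))
```

```text
0.22035266107357906 [0.54180298 0.0575774  0.17126318] [ 5.30935305  2.1931181  -7.41860034]
[{"fingers": 1, "tx": -0.0074, "ty": 0.0, "tz": -0.0188, "ax": 0.0, "ay": 0.0, "az": 0.0}, {"fingers": 1, "tx": -0.0111, "ty": 0.0, "tz": -0.0387, "ax": 0.0, "ay": 0.0, "az": 0.0}, {"fingers": 1, "tx": -0.0112, "ty": 0.0, "tz": -0.0589, "ax": 0.0, "ay": 0.0, "az": 0.0}, {"fingers": 1, "tx": -0.0075, "ty": 0.0, "tz": -0.0788, "ax": 0.0, "ay": 0.0, "az": 0.0}, {"fingers": 1, "tx": -0.0003, "ty": 0.0, "tz": -0.0976, "ax": 0.0, "ay": 0.0, "az": 0.0}]
from [0.5409 0.0588 0.1693] to [ 0.5665 -0.0099  0.1695]
[{"fingers": 1, "tx": 0.0106, "ty": 0.0, "tz": -0.0172, "ax": 0.0, "ay": 0.0, "az": 0.0}, {"fingers": 1, "tx": 0.0225, "ty": 0.0, "tz": -0.0306, "ax": 0.0, "ay": 0.0, "az": 0.0}, {"fingers": 1, "tx": 0.0343, "ty": 0.0, "tz": -0.0403, "ax": 0.0, "ay": 0.0, "az": 0.0}, {"fingers": 1, "tx": 0.0473, "ty": 0.0, "tz": -0.0484, "ax": 0.0, "ay": 0.0, "az": 0.0}, {"fingers": 1, "tx": 0.0603, "ty": 0.0, "tz": -0.0541, "ax": 0.0, "ay": 0.0, "az": 0.0}]
from [ 0.5665 -0.0099  0.1695] to [ 0.5807 -0.0479  0.1242]
[{"fingers": 1, "tx": 0.0126, "ty": 0.0, "tz": -0.0038, "ax": 0.0, "ay": 0.0, "az": 0.0}, {"fingers": 1, "tx": 0.0233, "ty": 0.0, "tz": -0.0057, "ax": 0.0, "ay": 0.0, "az": 0.0}, {"fingers": 1, "tx": 0.0309, "ty": 0.0, "tz": -0.0065, "ax": 0.0, "ay": 0.0, "az": 0.0}, {"fingers": 1, "tx": 0.0353, "ty": 0.0, "tz": -0.0067, "ax": 0.0, "ay": 0.0, "az": 0.0}, {"fingers": 1, "tx": 0.0386, "ty": 0.0, "tz": -0.0067, "ax": 0.0, "ay": 0.0, "az": 0.0}]
from [ 0.5807 -0.0479  0.1242] to [ 0.5824 -0.0526  0.0953]
```

play_rows --commands '[{"fingers": 1,"tx": -0.0074,"ty": 0.0,"tz": -0.0188,"ax": 0.0,"ay": 0.0,"az": 0.0},{"fingers": 1,"tx": -0.0111,"ty": 0.0,"tz": -0.0387,"ax": 0.0,"ay": 0.0,"az": 0.0},{"fingers": 1,"tx": -0.0112,"ty": 0.0,"tz": -0.0589,"ax": 0.0,"ay": 0.0,"az": 0.0},{"fingers": 1,"tx": -0.0075,"ty": 0.0,"tz": -0.0788,"ax": 0.0,"ay": 0.0,"az": 0.0},{"fingers": 1,"tx": -0.0003,"ty": 0.0,"tz": -0.0976,"ax": 0.0,"ay": 0.0,"az": 0.0}]'

```text
time_s: 4.43
tcp_pos: [0.5677, -0.0118, 0.1726]
ee_rot: [[0.005, -0.937, -0.349], [0.002, -0.349, 0.937], [-1.0, -0.005, -0.0]]
wrist_force: [2.2, 3.5, 1.8]
gripper_width: 0.222
```

play_rows --commands '[{"fingers": 1,"tx": 0.0106,"ty": 0.0,"tz": -0.0172,"ax": 0.0,"ay": 0.0,"az": 0.0},{"fingers": 1,"tx": 0.0225,"ty": 0.0,"tz": -0.0306,"ax": 0.0,"ay": 0.0,"az": 0.0},{"fingers": 1,"tx": 0.0343,"ty": 0.0,"tz": -0.0403,"ax": 0.0,"ay": 0.0,"az": 0.0},{"fingers": 1,"tx": 0.0473,"ty": 0.0,"tz": -0.0484,"ax": 0.0,"ay": 0.0,"az": 0.0},{"fingers": 1,"tx": 0.0603,"ty": 0.0,"tz": -0.0541,"ax": 0.0,"ay": 0.0,"az": 0.0}]'

```text
time_s: 4.85
tcp_pos: [0.5824, -0.0512, 0.1265]
ee_rot: [[0.005, -0.937, -0.349], [-0.001, -0.349, 0.937], [-1.0, -0.005, -0.003]]
wrist_force: [4.5, -1.3, 3.4]
gripper_width: 0.218
```

play_rows --commands '[{"fingers": 1,"tx": 0.0126,"ty": 0.0,"tz": -0.0038,"ax": 0.0,"ay": 0.0,"az": 0.0},{"fingers": 1,"tx": 0.0233,"ty": 0.0,"tz": -0.0057,"ax": 0.0,"ay": 0.0,"az": 0.0},{"fingers": 1,"tx": 0.0309,"ty": 0.0,"tz": -0.0065,"ax": 0.0,"ay": 0.0,"az": 0.0},{"fingers": 1,"tx": 0.0353,"ty": 0.0,"tz": -0.0067,"ax": 0.0,"ay": 0.0,"az": 0.0},{"fingers": 1,"tx": 0.0386,"ty": 0.0,"tz": -0.0067,"ax": 0.0,"ay": 0.0,"az": 0.0}]'

```text
time_s: 5.27
tcp_pos: [0.5841, -0.0557, 0.0969]
ee_rot: [[0.005, -0.937, -0.349], [-0.001, -0.349, 0.937], [-1.0, -0.004, -0.003]]
wrist_force: [6.3, -4.2, 2.7]
gripper_width: 0.22
```

play_rows --commands '[{"fingers": 1,"tx": 0,"ty": 0,"tz": 0,"ax": 0,"ay": 0,"az": 0},{"fingers": 1,"tx": 0.001,"ty": 0,"tz": 0,"ax": 0,"ay": 0,"az": 0},{"fingers": 1,"tx": 0.002,"ty": 0,"tz": 0,"ax": 0,"ay": 0,"az": 0},{"fingers": 1,"tx": 0.003,"ty": 0,"tz": 0,"ax": 0,"ay": 0,"az": 0},{"fingers": 1,"tx": 0.003,"ty": 0,"tz": 0,"ax": 0,"ay": 0,"az": 0}]'

```text
time_s: 5.68
tcp_pos: [0.5842, -0.0557, 0.0968]
ee_rot: [[0.005, -0.937, -0.35], [-0.002, -0.35, 0.937], [-1.0, -0.004, -0.003]]
wrist_force: [3.2, -3.4, 10.9]
gripper_width: 0.222
```

play_rows --commands '[{"fingers": 1,"tx": 0.002,"ty": 0,"tz": 0,"ax": 0,"ay": 0,"az": 0},{"fingers": 1,"tx": 0.002,"ty": 0,"tz": 0,"ax": 0,"ay": 0,"az": 0},{"fingers": -0.2,"tx": 0.001,"ty": 0,"tz": 0,"ax": 0,"ay": 0,"az": 0},{"fingers": -0.2,"tx": 0.0,"ty": 0,"tz": 0,"ax": 0,"ay": 0,"az": 0},{"fingers": -0.2,"tx": 0,"ty": 0,"tz": 0,"ax": 0,"ay": 0,"az": 0}]'

```text
time_s: 6.1
tcp_pos: [0.5801, -0.055, 0.0933]
ee_rot: [[-0.004, -0.938, -0.348], [0.0, -0.348, 0.938], [-1.0, 0.004, 0.001]]
wrist_force: [0.5, -0.2, 0.4]
gripper_width: 0.364
```

play_rows --commands '[{"fingers": -0.2,"tx": 0,"ty": 0,"tz": 0,"ax": 0,"ay": 0,"az": 0},{"fingers": -0.2,"tx": -0.05,"ty": 0,"tz": 0,"ax": 0,"ay": 0,"az": 0},{"fingers": -0.2,"tx": -0.1,"ty": 0,"tz": 0,"ax": 0,"ay": 0,"az": 0},{"fingers": 1,"tx": -0.14,"ty": 0,"tz": 0,"ax": 0,"ay": 0,"az": 0},{"fingers": 1,"tx": -0.14,"ty": 0,"tz": 0,"ax": 0,"ay": 0,"az": 0}]'

```text
time_s: 6.52
tcp_pos: [0.585, -0.0549, 0.2058]
ee_rot: [[0.011, -0.937, -0.35], [-0.0, -0.35, 0.937], [-1.0, -0.01, -0.004]]
wrist_force: [0.5, -1.1, -0.4]
gripper_width: 0.511
```

Run:
```python
from h import *
p=np.load("p.npy");s=r.sense();print(s["gripper_width"],s["tcp_pos"],s["wrist_force"],s["joints"].round(1))
b=viewer.capture("side");a=viewer.capture("top")
save(b,"flip.png",(130,60,330,260),3)
print(spotter.find_in("leaf_tab",b),proj(b,fx2w(p,tabL(np.pi))), spotter.find_in("jam_nut",a))
print(spotter.find_in("leaf_tab",a),proj(a,fx2w(p,tabL(np.pi))))
```

```text
0.5111090296118875 [ 0.58498817 -0.05487145  0.20577562] [ 0.45654737 -1.08765359 -0.40894608] [ 10.5  19.7  -8.6   0.1 -61.1   9.9]
[{'uv': [199.4, 179.6], 'score': 0.7}, {'uv': [269.4, 182.8], 'score': 0.69}] [[303.58806997 189.81415447]] []
[{'uv': [294.5, 198.4], 'score': 0.84}] [[319.92805282 174.72460592]]
```

View pics/flip.png

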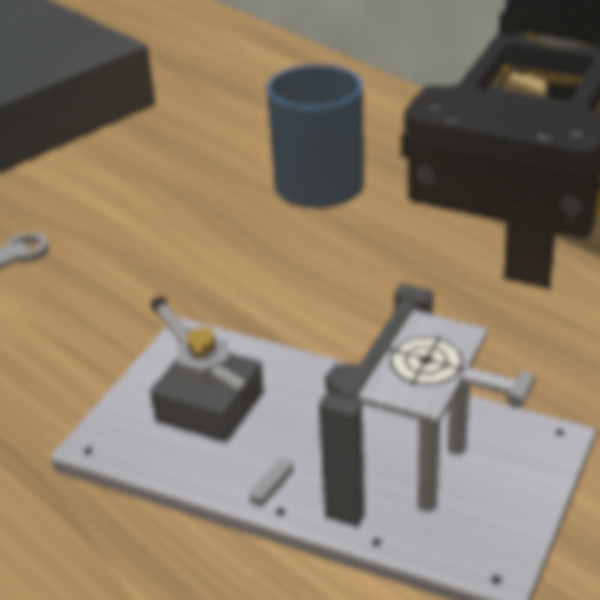

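The leaf lies flat with the ringed target face up; its pin is at crop (520,388), less than 1 px from the predicted place. Next, the nut: I enter with closed fingers behind the −y bar.

```bash
cat >> h.py <<'E'
def circ(p,deg,z=.067,rad=.038):
    c=fx2w(p,[0,.08,z])[0]; a=np.radians(np.atleast_1d(deg)); return c+np.c_[rad*np.cos(a),rad*np.sin(a),0*a]
E
python3 - <<'E'
from h import *
p=np.load("p.npy");R=Rg(p[2]);print(r.sense()["gripper_width"])
e=circ(p,311,.19)[0];plan([e],R,1)
e2=circ(p,311,.067)[0];plan([e2],R,1,(e,R))
E
```

```text
0.3098261280856567
[{"fingers": 1, "tx": 0.0099, "ty": -0.0211, "tz": 0.2186, "ax": -0.0004, "ay": 0.0004, "az": -0.0014}]
from [ 0.5805 -0.0549  0.1973] to [0.5382 0.1043 0.19  ]
[{"fingers": 1, "tx": 0.164, "ty": 0.0, "tz": 0.0, "ax": 0.0, "ay": 0.0, "az": 0.0}]
from [0.5382 0.1043 0.19  ] to [0.5382 0.1043 0.067 ]
```

play_rows --commands '[{"fingers": 1,"tx": 0.0099,"ty": -0.0211,"tz": 0.2186,"ax": 0,"ay": 0,"az": 0},{"fingers": 1,"tx": 0.0099,"ty": -0.0211,"tz": 0.2186,"ax": 0,"ay": 0,"az": 0},{"fingers": 1,"tx": 0.0099,"ty": -0.0211,"tz": 0.2186,"ax": 0,"ay": 0,"az": 0},{"fingers": 1,"tx": 0.0099,"ty": -0.0211,"tz": 0.2186,"ax": 0,"ay": 0,"az": 0},{"fingers": 1,"tx": 0.0099,"ty": -0.0211,"tz": 0.2186,"ax": 0,"ay": 0,"az": 0}]'

```text
time_s: 7.18
tcp_pos: [0.5374, 0.109, 0.19]
ee_rot: [[-0.003, -0.935, -0.354], [-0.001, -0.354, 0.935], [-1.0, 0.003, 0.001]]
wrist_force: [0.3, -1.0, -0.1]
gripper_width: 0.018
```

play_rows --commands '[{"fingers": 1,"tx": 0,"ty": 0,"tz": 0,"ax": 0,"ay": 0,"az": 0},{"fingers": 1,"tx": 0,"ty": 0,"tz": 0,"ax": 0,"ay": 0,"az": 0},{"fingers": 1,"tx": 0,"ty": 0,"tz": 0,"ax": 0,"ay": 0,"az": 0},{"fingers": 1,"tx": 0,"ty": 0,"tz": 0,"ax": 0,"ay": 0,"az": 0},{"fingers": 1,"tx": 0,"ty": 0,"tz": 0,"ax": 0,"ay": 0,"az": 0}]'

```text
time_s: 7.6
tcp_pos: [0.5397, 0.1031, 0.1918]
ee_rot: [[-0.0, -0.938, -0.346], [-0.0, -0.346, 0.938], [-1.0, 0.0, -0.0]]
wrist_force: [-1.0, 1.1, 0.1]
gripper_width: 0.008
```

Run:
```python
from h import *
p=np.load("p.npy");R=Rg(p[2])
for i in range(4):
    b=viewer.capture("side");s=r.sense();print(s["gripper_width"],s["tcp_pos"],s["ee_rot"][:,1],s["joints"][5])
save(b,"above.png",(130,60,330,260),3)
e2=circ(p,311,.067)[0];plan([e2],R,1)
```

```text
0.0072573134589728186 [0.53978413 0.1032246  0.19187115] [-9.37995958e-01 -3.46646098e-01  2.56906512e-04] -7.449104846087371
0.006718072886770484 [0.53974264 0.10338384 0.19193494] [-9.37926586e-01 -3.46833818e-01  1.50612224e-04] -7.453344968851164
0.00494193177115936 [0.53971219 0.10354097 0.19200183] [-9.37810639e-01 -3.47147237e-01  3.90876215e-05] -7.452382764207261
0.0032873493295918614 [0.53969329 0.10374608 0.19205243] [-9.37690080e-01 -3.47472739e-01 -9.54934251e-05] -7.453346790038123
[{"fingers": 1, "tx": 0.1667, "ty": 0.0016, "tz": 0.0013, "ax": -0.0006, "ay": 0.0, "az": 0.0}]
from [0.5397 0.1037 0.1921] to [0.5382 0.1043 0.067 ]
```

View pics/above.png

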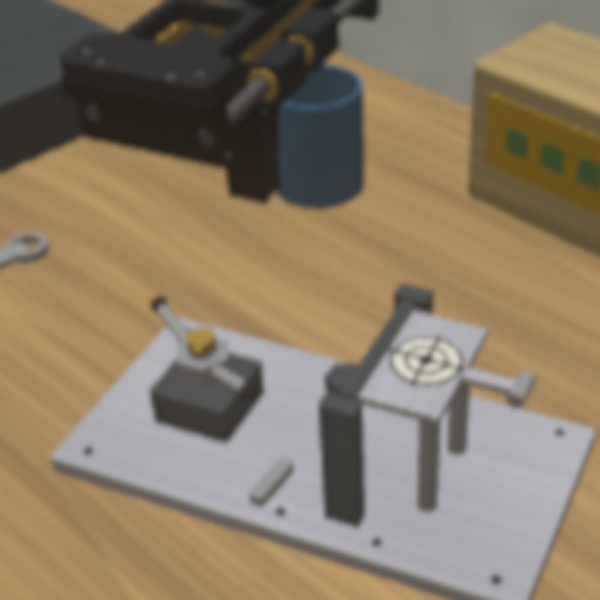

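The leaf is still flat and the closed fingers are above the entry spot. The nut bars run from crop (160,303) to (240,378). Descending now.

play_rows --commands '[{"fingers": 1,"tx": 0.05,"ty": 0.0016,"tz": 0.0013,"ax": 0,"ay": 0,"az": 0},{"fingers": 1,"tx": 0.1,"ty": 0.0016,"tz": 0.0013,"ax": 0,"ay": 0,"az": 0},{"fingers": 1,"tx": 0.14,"ty": 0.0016,"tz": 0.0013,"ax": 0,"ay": 0,"az": 0},{"fingers": 1,"tx": 0.1667,"ty": 0.0016,"tz": 0.0013,"ax": 0,"ay": 0,"az": 0},{"fingers": 1,"tx": 0.1667,"ty": 0.0016,"tz": 0.0013,"ax": 0,"ay": 0,"az": 0}]'

```text
time_s: 8.22
tcp_pos: [0.5352, 0.1033, 0.0627]
ee_rot: [[-0.009, -0.938, -0.347], [-0.004, -0.347, 0.938], [-1.0, 0.009, -0.0]]
wrist_force: [-0.3, -0.3, 0.1]
gripper_width: 0.004
```

Run:
```python
from h import *
p=np.load("p.npy");R=Rg(p[2])
for i in range(4): viewer.capture("side")
s=r.sense();print(s["tcp_pos"],s["wrist_force"])
plan(circ(p,[291,271,251,231,211]),R,1)
for k in range(3):
    d=211-100*k; plan(circ(p,np.arange(d-20,d-101,-20)),R,1,(circ(p,d)[0],R))
```

```text
[0.5394737  0.10530039 0.06876373] [ 0.37896912 -0.71851407 -0.06125814]
[{"fingers": 1, "tx": 0.0023, "ty": 0.0194, "tz": -0.0039, "ax": -0.0002, "ay": 0.0, "az": 0.0011}, {"fingers": 1, "tx": 0.0022, "ty": 0.0367, "tz": -0.0011, "ax": -0.0002, "ay": 0.0, "az": 0.0011}, {"fingers": 1, "tx": 0.0022, "ty": 0.052, "tz": 0.0076, "ax": -0.0002, "ay": 0.0, "az": 0.0011}, {"fingers": 1, "tx": 0.0021, "ty": 0.0635, "tz": 0.021, "ax": -0.0002, "ay": 0.0, "az": 0.0011}, {"fingers": 1, "tx": 0.0021, "ty": 0.0697, "tz": 0.0374, "ax": -0.0002, "ay": 0.0, "az": 0.0011}]
from [0.5395 0.1053 0.0688] to [0.4807 0.1134 0.067 ]
[{"fingers": 1, "tx": 0.0, "ty": 0.0002, "tz": 0.0176, "ax": 0.0, "ay": 0.0, "az": 0.0}, {"fingers": 1, "tx": 0.0, "ty": -0.0057, "tz": 0.0342, "ax": 0.0, "ay": 0.0, "az": 0.0}, {"fingers": 1, "tx": 0.0, "ty": -0.0169, "tz": 0.0478, "ax": 0.0, "ay": 0.0, "az": 0.0}, {"fingers": 1, "tx": 0.0, "ty": -0.032, "tz": 0.0567, "ax": 0.0, "ay": 0.0, "az": 0.0}, {"fingers": 1, "tx": 0.0, "ty": -0.0493, "tz": 0.06, "ax": 0.0, "ay": 0.0, "az": 0.0}]
from [0.4807 0.1134 0.067 ] to [0.4997 0
[... 316 characters left out ...]
 -0.0503, "tz": -0.0414, "ax": 0.0, "ay": 0.0, "az": 0.0}, {"fingers": 1, "tx": 0.0, "ty": -0.0505, "tz": -0.059, "ax": 0.0, "ay": 0.0, "az": 0.0}]
from [0.4997 0.1684 0.067 ] to [0.5506 0.1402 0.067 ]
[{"fingers": 1, "tx": 0.0, "ty": 0.0059, "tz": -0.0166, "ax": 0.0, "ay": 0.0, "az": 0.0}, {"fingers": 1, "tx": 0.0, "ty": 0.017, "tz": -0.0302, "ax": 0.0, "ay": 0.0, "az": 0.0}, {"fingers": 1, "tx": 0.0, "ty": 0.0322, "tz": -0.0391, "ax": 0.0, "ay": 0.0, "az": 0.0}, {"fingers": 1, "tx": 0.0, "ty": 0.0495, "tz": -0.0424, "ax": 0.0, "ay": 0.0, "az": 0.0}, {"fingers": 1, "tx": 0.0, "ty": 0.0668, "tz": -0.0395, "ax": 0.0, "ay": 0.0, "az": 0.0}]
from [0.5506 0.1402 0.067 ] to [0.5139 0.095  0.067 ]
```

play_rows --commands '[{"fingers": 1,"tx": 0.002,"ty": 0.0194,"tz": -0.0039,"ax": 0,"ay": 0,"az": 0},{"fingers": 1,"tx": 0.002,"ty": 0.0367,"tz": -0.0011,"ax": 0,"ay": 0,"az": 0},{"fingers": 1,"tx": 0.002,"ty": 0.052,"tz": 0.0076,"ax": 0,"ay": 0,"az": 0},{"fingers": 1,"tx": 0.002,"ty": 0.0635,"tz": 0.021,"ax": 0,"ay": 0,"az": 0},{"fingers": 1,"tx": 0.002,"ty": 0.0697,"tz": 0.0374,"ax": 0,"ay": 0,"az": 0}]'

```text
time_s: 8.83
tcp_pos: [0.4797, 0.1132, 0.0674]
ee_rot: [[0.004, -0.938, -0.348], [0.002, -0.348, 0.938], [-1.0, -0.004, 0.0]]
wrist_force: [1.1, -0.7, 0.7]
gripper_width: 0.007
```

Run:
```python
from h import *
for i in range(3): b=viewer.capture("side")
s=r.sense();print(s["tcp_pos"],s["wrist_force"],circ(np.load("p.npy"),211))
save(b,"push1.png",(130,60,330,260),3)
```

```text
[0.47946744 0.11382523 0.06674871] [ 0.40202965  0.07242568 -1.71412804] [[0.48071072 0.11338363 0.067     ]]
```

View pics/push1.png

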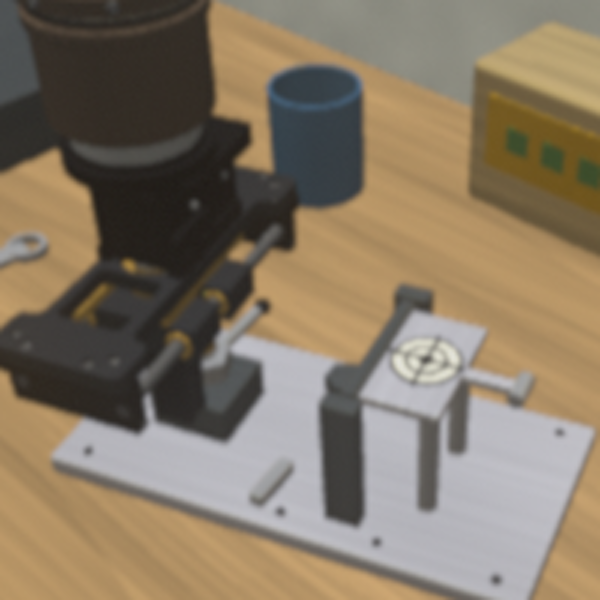

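The bar has turned as expected, with its ball now at crop (262,305). Continuing round.

play_rows --commands '[{"fingers": 1,"tx": 0.0,"ty": 0.0002,"tz": 0.0176,"ax": 0.0,"ay": 0.0,"az": 0.0},{"fingers": 1,"tx": 0.0,"ty": -0.0057,"tz": 0.0342,"ax": 0.0,"ay": 0.0,"az": 0.0},{"fingers": 1,"tx": 0.0,"ty": -0.0169,"tz": 0.0478,"ax": 0.0,"ay": 0.0,"az": 0.0},{"fingers": 1,"tx": 0.0,"ty": -0.032,"tz": 0.0567,"ax": 0.0,"ay": 0.0,"az": 0.0},{"fingers": 1,"tx": 0.0,"ty": -0.0493,"tz": 0.06,"ax": 0.0,"ay": 0.0,"az": 0.0}]'

```text
time_s: 9.4
tcp_pos: [0.4975, 0.1686, 0.0651]
ee_rot: [[-0.003, -0.937, -0.349], [-0.002, -0.349, 0.937], [-1.0, 0.004, -0.001]]
wrist_force: [-2.1, -1.3, -0.7]
gripper_width: 0.009
```

play_rows --commands '[{"fingers": 1,"tx": 0.0,"ty": -0.0174,"tz": -0.0029,"ax": 0.0,"ay": 0.0,"az": 0.0},{"fingers": 1,"tx": 0.0,"ty": -0.0327,"tz": -0.0115,"ax": 0.0,"ay": 0.0,"az": 0.0},{"fingers": 1,"tx": 0.0,"ty": -0.0441,"tz": -0.0249,"ax": 0.0,"ay": 0.0,"az": 0.0},{"fingers": 1,"tx": 0.0,"ty": -0.0503,"tz": -0.0414,"ax": 0.0,"ay": 0.0,"az": 0.0},{"fingers": 1,"tx": 0.0,"ty": -0.0505,"tz": -0.059,"ax": 0.0,"ay": 0.0,"az": 0.0}]'

```text
time_s: 9.82
tcp_pos: [0.5509, 0.1401, 0.0654]
ee_rot: [[0.002, -0.937, -0.349], [0.001, -0.349, 0.937], [-1.0, -0.002, 0.001]]
wrist_force: [-0.3, 2.5, -0.2]
gripper_width: 0.005
```

play_rows --commands '[{"fingers": 1,"tx": 0.0,"ty": 0.0059,"tz": -0.0166,"ax": 0.0,"ay": 0.0,"az": 0.0},{"fingers": 1,"tx": 0.0,"ty": 0.017,"tz": -0.0302,"ax": 0.0,"ay": 0.0,"az": 0.0},{"fingers": 1,"tx": 0.0,"ty": 0.0322,"tz": -0.0391,"ax": 0.0,"ay": 0.0,"az": 0.0},{"fingers": 1,"tx": 0.0,"ty": 0.0495,"tz": -0.0424,"ax": 0.0,"ay": 0.0,"az": 0.0},{"fingers": 1,"tx": 0.0,"ty": 0.0668,"tz": -0.0395,"ax": 0.0,"ay": 0.0,"az": 0.0}]'

```text
time_s: 10.23
tcp_pos: [0.5131, 0.0927, 0.0662]
ee_rot: [[0.003, -0.938, -0.347], [0.001, -0.347, 0.938], [-1.0, -0.003, -0.0]]
wrist_force: [2.1, 1.6, 0.1]
gripper_width: 0.0
```

Run:
```python
from h import *
for i in range(3): b=viewer.capture("side")
p=np.load("p.npy");R=Rg(p[2])
s=r.sense();print(s["tcp_pos"],s["wrist_force"],circ(p,271))
plan(circ(p,[257,245,235,228,223]),R,1)
```

```text
[0.51153284 0.09291332 0.06596803] [ 0.46401241  0.00590144 -0.09798913] [[0.51394626 0.09496086 0.067     ]]
[{"fingers": 1, "tx": -0.0014, "ty": 0.0071, "tz": 0.0069, "ax": -0.0005, "ay": -0.0001, "az": -0.0002}, {"fingers": 1, "tx": -0.0014, "ty": 0.0153, "tz": 0.0136, "ax": -0.0005, "ay": -0.0001, "az": -0.0002}, {"fingers": 1, "tx": -0.0014, "ty": 0.0209, "tz": 0.0204, "ax": -0.0005, "ay": -0.0001, "az": -0.0002}, {"fingers": 1, "tx": -0.0014, "ty": 0.0241, "tz": 0.0257, "ax": -0.0005, "ay": -0.0001, "az": -0.0002}, {"fingers": 1, "tx": -0.0014, "ty": 0.026, "tz": 0.0297, "ax": -0.0005, "ay": -0.0001, "az": -0.0002}]
from [0.5115 0.0929 0.066 ] to [0.4855 0.107  0.067 ]
```

play_rows --commands '[{"fingers": 1,"tx": 0,"ty": 0.0071,"tz": 0.0069,"ax": 0,"ay": 0,"az": 0},{"fingers": 1,"tx": 0,"ty": 0.0153,"tz": 0.0136,"ax": 0,"ay": 0,"az": 0},{"fingers": 1,"tx": 0,"ty": 0.0209,"tz": 0.0204,"ax": 0,"ay": 0,"az": 0},{"fingers": 1,"tx": 0,"ty": 0.0241,"tz": 0.0257,"ax": 0,"ay": 0,"az": 0},{"fingers": 1,"tx": 0,"ty": 0.026,"tz": 0.0297,"ax": 0,"ay": 0,"az": 0}]'

```text
time_s: 10.8
tcp_pos: [0.4861, 0.1089, 0.0655]
ee_rot: [[0.0, -0.937, -0.349], [-0.0, -0.349, 0.937], [-1.0, 0.0, -0.0]]
wrist_force: [6.9, -9.1, -1.6]
gripper_width: 0.004
```

Run:
```python
from h import *
for i in range(3): b=viewer.capture("side")
p=np.load("p.npy");R=Rg(p[2])
s=r.sense();print(s["tcp_pos"],s["wrist_force"],s["moment"],circ(p,223))
d=(s["tcp_pos"]-circ(p,0,rad=0)[0]);print("ang",np.degrees(np.arctan2(d[1],d[0]))+360,np.hypot(d[0],d[1]))
d2=Ro.from_euler('z',-p[2]).apply(d);print("local",d2)
save(b,"push2.png",(130,60,330,260),3)
```

```text
[0.4864054  0.10851566 0.06547297] [ 2.28235634 -3.32092012 -0.42571222] [-0.91177212 -0.53725942 -0.00927561] [[0.48549163 0.10703914 0.067     ]]
ang 222.27971779949422 0.036327600085242585
local [-0.03372006 -0.01351489 -0.00152703]
```

View pics/push2.png

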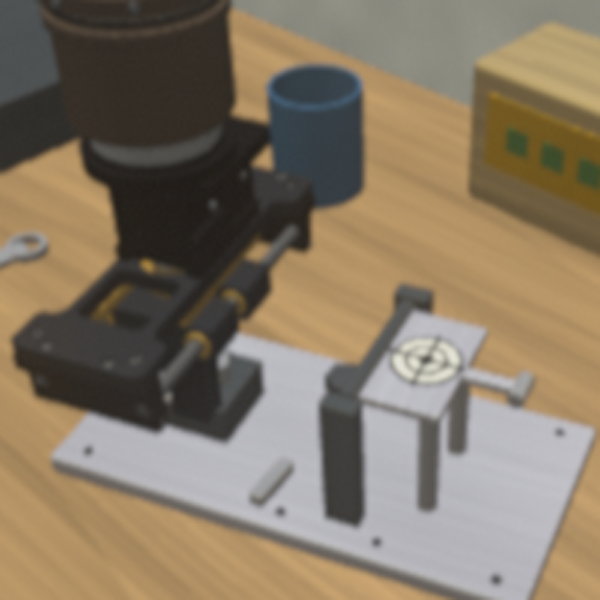

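The bar is at the predicted home position and force has started to build. Now the snug push along fixture +y.

play_rows --commands '[{"fingers": 1,"tx": 0,"ty": 0.005,"tz": 0.002,"ax": 0,"ay": 0,"az": 0},{"fingers": 1,"tx": 0,"ty": 0.005,"tz": 0.004,"ax": 0,"ay": 0,"az": 0},{"fingers": 1,"tx": 0,"ty": 0.005,"tz": 0.006,"ax": 0,"ay": 0,"az": 0},{"fingers": 1,"tx": 0,"ty": 0.005,"tz": 0.008,"ax": 0,"ay": 0,"az": 0},{"fingers": 1,"tx": 0,"ty": 0.005,"tz": 0.008,"ax": 0,"ay": 0,"az": 0}]'

```text
time_s: 11.37
tcp_pos: [0.4846, 0.1097, 0.0661]
ee_rot: [[0.005, -0.937, -0.35], [-0.005, -0.35, 0.937], [-1.0, -0.003, -0.006]]
wrist_force: [20.0, -23.3, -6.0]
gripper_width: 0.002
```

play_rows --commands '[{"fingers": 1,"tx": 0,"ty": 0.0,"tz": 0.001,"ax": 0,"ay": 0,"az": 0},{"fingers": 1,"tx": 0,"ty": 0.0,"tz": 0.002,"ax": 0,"ay": 0,"az": 0},{"fingers": 1,"tx": 0,"ty": 0.0,"tz": 0.002,"ax": 0,"ay": 0,"az": 0},{"fingers": 1,"tx": 0,"ty": 0.0,"tz": 0.002,"ax": 0,"ay": 0,"az": 0},{"fingers": 1,"tx": 0,"ty": 0.0,"tz": 0.002,"ax": 0,"ay": 0,"az": 0}]'

```text
time_s: 11.78
tcp_pos: [0.4845, 0.11, 0.0661]
ee_rot: [[0.005, -0.937, -0.35], [-0.006, -0.35, 0.937], [-1.0, -0.003, -0.007]]
wrist_force: [22.6, -28.8, -6.6]
gripper_width: 0.007
```

Run:
```python
from h import *
p=np.load("p.npy")
for i in range(3):
    viewer.capture("side");s=r.sense();Q=Ro.from_euler('z',-p[2])
    print(Q.apply(s["tcp_pos"]-circ(p,0,rad=0)[0]),Q.apply(s["wrist_force"]))
```

```text
[-0.03502608 -0.01145318 -0.00092288] [ 10.701003   -34.61614963  -6.60615706]
[-0.03498363 -0.01142909 -0.00091016] [ 10.11243815 -35.5981424   -6.99566094]
[-0.03502319 -0.01144332 -0.00090621] [ 10.59843299 -34.43579459  -6.32052671]
```

About 35 N (1.2 N m) held, with no movement. I back off, lift, and check.

play_rows --commands '[{"fingers": 1,"tx": 0,"ty": 0.0,"tz": -0.01,"ax": 0,"ay": 0,"az": 0},{"fingers": 1,"tx": 0,"ty": 0.01,"tz": -0.03,"ax": 0,"ay": 0,"az": 0},{"fingers": 1,"tx": 0,"ty": 0.01,"tz": -0.04,"ax": 0,"ay": 0,"az": 0},{"fingers": 1,"tx": -0.03,"ty": 0.01,"tz": -0.04,"ax": 0,"ay": 0,"az": 0},{"fingers": 1,"tx": -0.08,"ty": 0.01,"tz": -0.04,"ax": 0,"ay": 0,"az": 0}]'

```text
time_s: 12.35
tcp_pos: [0.4809, 0.0822, 0.1225]
ee_rot: [[-0.01, -0.938, -0.347], [-0.004, -0.347, 0.938], [-1.0, 0.011, -0.0]]
wrist_force: [1.1, 0.5, -0.2]
gripper_width: 0.002
```

play_rows --commands '[{"fingers": 1,"tx": -0.055,"ty": 0,"tz": 0,"ax": 0,"ay": 0,"az": 0},{"fingers": 1,"tx": -0.11,"ty": 0.05,"tz": 0,"ax": 0,"ay": 0,"az": 0},{"fingers": 1,"tx": -0.11,"ty": 0.1,"tz": 0,"ax": 0,"ay": 0,"az": 0},{"fingers": 1,"tx": -0.11,"ty": 0.11,"tz": -0.05,"ax": 0,"ay": 0,"az": 0},{"fingers": 1,"tx": -0.11,"ty": 0.11,"tz": -0.1,"ax": 0,"ay": 0,"az": 0}]'

```text
time_s: 12.77
tcp_pos: [0.4297, -0.0148, 0.2097]
ee_rot: [[0.002, -0.935, -0.354], [0.002, -0.354, 0.935], [-1.0, -0.003, 0.001]]
wrist_force: [1.5, 1.4, 0.2]
gripper_width: 0.006
```

play_rows --commands '[{"fingers": 1,"tx": 0,"ty": 0,"tz": -0.05,"ax": 0,"ay": 0,"az": 0},{"fingers": 1,"tx": 0,"ty": 0,"tz": -0.1,"ax": 0,"ay": 0,"az": 0},{"fingers": 1,"tx": 0,"ty": 0,"tz": -0.15,"ax": 0,"ay": 0,"az": 0},{"fingers": 1,"tx": 0,"ty": 0,"tz": -0.2,"ax": 0,"ay": 0,"az": 0},{"fingers": 1,"tx": 0,"ty": 0,"tz": -0.2,"ax": 0,"ay": 0,"az": 0}]'

```text
time_s: 13.18
tcp_pos: [0.4866, -0.1601, 0.2075]
ee_rot: [[-0.0, -0.939, -0.344], [-0.001, -0.344, 0.939], [-1.0, 0.0, -0.001]]
wrist_force: [-0.2, 0.7, 0.3]
gripper_width: 0.006
```

Run:
```python
from h import *
p=np.load("p.npy");print(r.sense()["tcp_pos"])
a=viewer.capture("top");b=viewer.capture("side")
def cr(c,x0,y0): return cv2.resize(c["image"][y0:y0+140,x0:x0+100],None,fx=4,fy=4,interpolation=cv2.INTER_CUBIC)
cv2.imwrite("pics/end.png",np.hstack([cr(a,160,130),cr(b,160,130)])[:,:,::-1])
for nm,c,o in(("t",a,(160,130)),("s",b,(160,130))):
    X=fx2w(p,[[.052,.08,.06],[-.052,.08,.06],[0,.08,.073]]);print(nm,((proj(c,X)+.5-o)*4).round())
```

```text
[ 0.48660081 -0.16014015  0.20748849]
t [[171. 224.]
 [245. 447.]
 [205. 334.]]
s [[206. 126.]
 [ 93. 262.]
 [149. 168.]]
```

View pics/end.png

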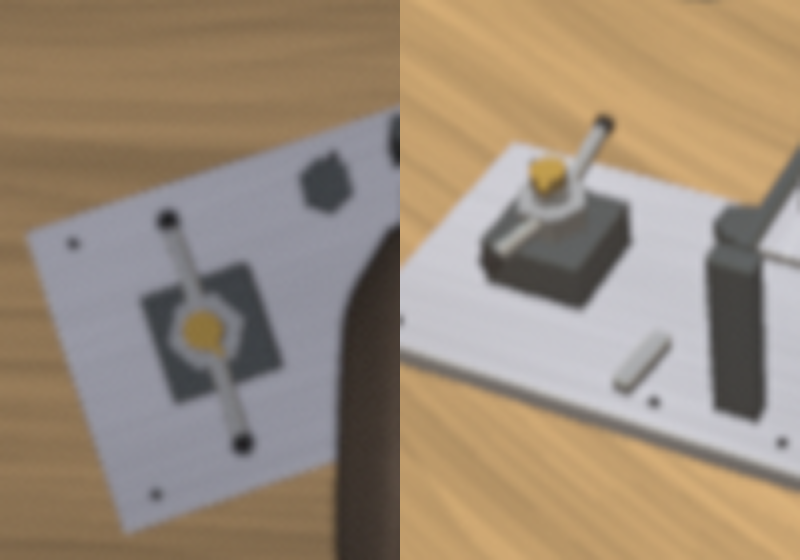

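The bars line up with the fixture's x axis within 1 px at home height: balls at (168,220) and (243,443), predicted (171,224) and (245,447). The pointer looks unmoved and the hex thing and grey bar still lie on the plate. Handing in.

```bash
python3 -c "
from h import *
print(job.finish_job(), r.sense()['time_s'])"
```

```text
the job is handed in; nothing more can be done
the job is handed in; nothing more can be done
```

I flipped the leaf first, then ran the jam nut down and snugged it, and handed the job in at about 13 s on the robot's clock.

- **Leaf:** I pinched the grip pin on its ends, swung it over along its arc and lowered it slowly, pressing with about 11 N before letting go. The side picture shows it flat on both rest pins with the ringed target up, and the pin within 1 px of its predicted place. Two pictures during the nut run showed it still flat. In the last ones the arm and crop hid it.
- **Nut:** Closed fingers pushed one bar clockwise about 420° until it stopped. I then held a push of about 35 N (roughly 1.2 N m), and the fingers did not move under it. Afterwards the bars matched the home direction and height within 1 to 1.5 px in both views.
- **Adjuster head:** The fingers' path stayed outside its pointer, and the pointer looks unturned as far as the blurry pictures show. I did not measure its angle.
- **Other things:** The two loose things on the plate look undisturbed. The rest of the bench I did not check piece by piece.
- **Disagreement:** After the flip, the trained finder gave the leaf pin at wrong spots in both views (25 to 34 px off for its nearest or best find). I went by the pictures and the fitted pose instead.

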